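# Wind down the cheese press and take its crank off

### The arm

A 6-joint arm with a two-finger parallel gripper is mounted at the origin on a cart in front of the work surface, level with it; the furniture and walls round the work are solid. World frame = base frame: x ahead of the robot, y to its left, z up, the work surface at z = 0. Lengths are in m, angles in rad, forces in N, time in s.
With the tool pointing down it reaches from about 0.325 to 0.9 m from the base axis. Payload 6.1 kg.
Tool frame: the origin (TCP) lies at the very end of the fingers, on their centre line; the grasp point (between the pads) lies 19 mm behind it; z points along the fingers, y is the line along which they close (so a half turn about z gives the same grasp; the last joint's range is limited). The gripper opens to 85 mm and grips with 20 to 120 N. Pads are 22 mm wide; open, the fingers measure 114 mm over their backs; the gripper's body (76 mm by 85 mm) begins 54 mm behind the grasp point. The pads swing forward as they close: fully open they stand 13 mm farther back than shut.
Start: joints at [-1.232, 0.22, 1.526, -0, 1.395, -0.126], TCP at [0.28, -0.559, 0.231] pointing down, gripper open.
Joint ranges: [-2.98, 2.98], [-0.91, 2.08], [0.09, 2.57], [-1.24, 4.39], [0.2, 2.65], [-2.68, 2.68]. Speed limits (rad/s): [2.57, 2.57, 3.01, 3.14, 3.14, 3.14].

### API

Orientations are given as a unit quaternion [x, y, z, w].
In Python, from bench import telemetry, viewer, job gives the robot as it stands.
- The arm moves only by the tool send_rows, never from a script. Its argument "steps" is a list of rows, each a list of 7 numbers: the shift along the tool's x, y, z in mm, then the turn, a rotation vector about the tool's x, y, z in rad, then the opening in per cent of the stroke, from 0 (shut) to 100 (fully open). A call has exactly 8 rows; each row shifts and turns the commanded pose from where the row before left it, along the tool's axes as they then stand; what a row does not reach is not made up. A row lasts 1/12 s, in which the tool goes at most 41.7 mm and 7.16 degrees, less where a joint would pass 70% of its speed; a pose out of reach is approached as far as the arm can. A call is refused whole if a number of a shift passes 41.7 or a number of a turn 0.125, either way. A call with a gripper value outside its range is refused whole. The fingers move at their own pace and stop on an object; the grip force is fixed at half the most. Time passes only in rows, so rows that do not move let the fingers close, or fill a call up. It gives the time, the measured TCP pose, the force, the opening and the grip force at its end, in the units of the state.
- telemetry.get_obs(): the state, without advancing time (a new reading comes with each control period).
- viewer.read_camera(name): name is "scene" or "top" or "wrist"; returns a dict with "image" (420x560x3 uint8, red, green, blue), "fx", "fy", "cx", "cy" (pixels), "camera_from_world" (4x4, takes a point from world to camera coordinates); the wrist camera has in their place "tool_from_camera" (4x4, takes a point from camera to tool coordinates, whose origin is the TCP and whose axes are the flange's). Camera axes: x right, y down, z forward; pixel columns grow to the right and rows downward; lengths in m; the calibration is good to about 2 mm. The wrist camera is an equidistant fisheye: a pixel r from the principal point sees the ray r / f radians off the axis. A picture is of the moment at which its call begins: read the wrist's pose just before it. There is no depth.
- job.sign_off(): hands the job in; it is judged then, once.
The state is a dict: "time": time; "q": joint angles; "qvel": joint speeds; "tau": joint torques, N m; "tool_pos": TCP position; "eef_rot": TCP orientation; "contact_force": force on the tool from outside, world axes, zero at the start; "torque": the same for the moment, N m; "finger_gap": finger opening in m; "gripper_force": force on a finger pad.
Only numpy, scipy, OpenCV 4.12 (cv2) and the standard library are available. Lean on these libraries where they do the work, as an engineer would, in place of code of your own. Each camera call takes 0.05 s, during which the arm holds its last target. There are 200 camera calls.

### The job

Fit the loose crank from the china plate onto the square end of the cheese press spindle and wind it clockwise, seen from above, until the pressure plate bears firmly on the lid inside the mould: stop when the crank has clearly become heavy to turn, two to three times as heavy as when it turned freely, and do not force it further, or the cheese is crushed. Then lift the crank straight off, so that the press will fit in the fridge, and set it down gently, upright, on the china plate again, leaving everything else on the table where it is.

Things in the scene. Friction and masses are not known exactly. Their poses are not given: they have to be found in the camera images.
- press: cheese press, fixed: wooden board 160x206 mm; steel columns 156 mm apart along y, domed nuts to 162 mm high; aluminium cross head 34 mm wide, top at 146 mm, brass nut on it to 154 mm; white mould 113 mm wide in the middle, rim 98 mm high; upright spindle on the centre line. Origin: centre of the board's underside, z up.
- press_plate: round steel plate, 91 mm wide, under the spindle in the mould's mouth; goes down and up with the spindle, does not turn. Origin: centre of its underside. The lid to press on lies unseen in the mould, 3 to 17 mm below it at the start, not measured. From touching the lid on, the pressing force grows 100 N per mm: 30 to 220 N is firm, about 100 N ideal, above 220 N crushes the cheese.
- spindle_seat (a point): on the spindle's vertical axis, on top of its round collar (31 mm wide, about 182 mm high): the seated crank's underside rests here. A square end 16x16 mm stands 26 mm up from here, top 2.5 mm bevelled. x, y: normal to its flats, turning with it; z up. Clockwise seen from above drives spindle, plate and crank down 20 mm a turn. Let go, friction holds it; from above 70 N of pressing it springs back to about that.
- spindle_tip (a point): centre of the top of the square end, 26 mm above spindle_seat. Effort: turning freely takes 0.2 N m, i.e. 3 N sideways on the crank's knob; from meeting the lid on it grows about 1.5 N at the knob per 0.1 rad, to 8 N at 100 N of pressing (stop about there) and 14 N at 220 N (too much). This is while turning; when the hand stops, friction may take up to 3 N of it.
- crank: removable crank, about 0.39 kg, standing on the china plate. Origin: centre of its hub's underside; z up, x along the arm to the knob. Hub 34x34x30 mm with a square socket 17.4 mm wide, 27 mm deep, open below, sides along x and y (fits at every quarter turn). Above it a dark round grip, 26 mm wide, z 30 to 68. Arm 20 mm wide, z 21 to 29, to x = 78. Centre of mass about 9 mm from the axis.
- crank_grip (a point): middle of the crank's round central grip, on the hub's axis, 54 mm above the hub's underside
- knob_mid (a point): middle of the dark wooden knob, an upright round handle 25 mm in diameter (z 32 to 75 mm above the hub's underside), 65 mm from the hub's axis; it spins freely on its pin, so a gripper that holds it can go round without turning
- plate: white china plate, 213 mm wide, rim 19 mm high, loose. Origin: centre of its underside; its flat middle, 165 mm wide, is 7 mm above the table.
- canister: pink lidded canister, 92 mm wide, 120 mm high; stays where it is
- salt_tin: blue card drum, 62 mm wide, 122 mm high; stays where it is
- spice_jar: glass spice jar with yellow cap, 44 mm wide, 100 mm high; stays where it is
- mug: plain terracotta-pink mug, 77 mm wide, 98 mm high; stays where it is
- timer: red tomato-shaped kitchen timer, 61 mm wide, 70 mm high; stays where it is
- matchbox: box of long matches lying flat, 39x61x17 mm; stays where it is

How it is judged:
By the outcome, as a careful person would: the job done as asked, in the order asked, and still so for the second after the job is handed in, with the robot touching nothing.
It also fails if it takes over 70 s, if anything falls off the work surface, if the arm or the gripper's body presses on something with over 40 N, if the wrist force passes 120 N, or if a joint passes its speed limit or range.

## Working session

There is one attempt and no reset: what is moved stays moved. The work goes in short steps, Python scripts to look and compute and a tool call to move; the robot and the scene stay as the last step left them, time stands still between calls to the robot, and variables do not carry over. Pictures are saved under pics/ and viewed, at most 10 in all, crops included, and the job is handed in when it is done.

Besides the shell and the picture viewer there is one more tool, called as name(argument=value, ...) on one line, values as JSON. send_rows: Moves the arm, as the interface text tells. Its arguments: {"type":"object","properties":{"steps":{"type":"array","items":{"type":"array","items":{"type":"number"}}}},"required":["steps"]}

```bash
mkdir -p pics && ls && python3 - <<'E'
from bench import telemetry, viewer
import cv2, numpy as np, json
print(telemetry.get_obs())
ims=[]
for n in ["scene","top"]:
    r=viewer.read_camera(n); np.savez(f"{n}.npz",**r); cv2.imwrite(f"pics/{n}.png",r["image"][:,:,::-1])
    print(n,r["fx"],r["fy"],r["cx"],r["cy"]); print(np.round(r["camera_from_world"],3))
E
```

```text
pics
{'time': 0.0, 'q': array([-1.23213590e+00,  2.21210871e-01,  1.52760819e+00, -2.91869179e-05,
        1.39471775e+00, -1.26103273e-01]), 'qvel': array([ 3.25189717e-04, -6.96135242e-04, -5.35207421e-05,  1.28862350e-03,
       -2.62392007e-04,  5.53868676e-05]), 'tau': array([ 2.68993739e-03, -4.96898174e+01, -3.89394987e+01, -9.56886743e-05,
        1.09804678e-02, -3.95250041e-06]), 'tool_pos': array([ 0.2799144 , -0.55813267,  0.23021025]), 'eef_rot': array([ 9.73119573e-01,  2.30298395e-01, -1.17401148e-04, -9.65071155e-04]), 'contact_force': array([ 0.21954053,  0.16668011, -0.24465382]), 'torque': array([-0.00596393, -0.00108403, -0.01921757]), 'gripper_force': 0.0, 'finger_gap': 0.08577326097539244}
scene 458.25810141912206 458.25810141912206 283.44404522762875 203.3783208206984
[[-0.671 -0.742  0.008  0.383]
 [-0.569  0.507 -0.648  0.422]
 [ 0.476 -0.439 -0.762  1.159]
 [ 0.     0.     0.     1.   ]]
top 477.9961241223707 477.9961241223707 277.11333233931487 206.59769726434584
[[-0.019 -1.    -0.003  0.01 ]
 [-0.987  0.019 -0.162  0.581]
 [ 0.162 -0.    -0.987  1.379]
 [ 0.     0.     0.     1.   ]]
```

View pics/scene.png

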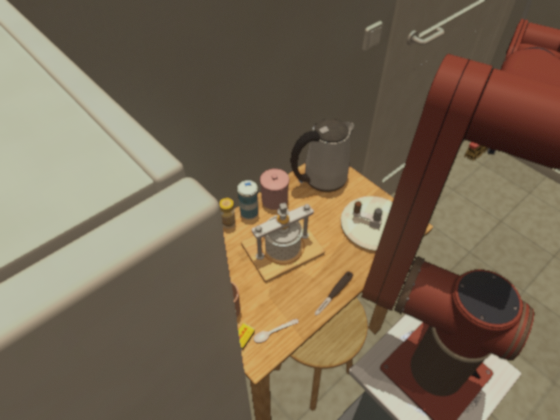

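View pics/top.png

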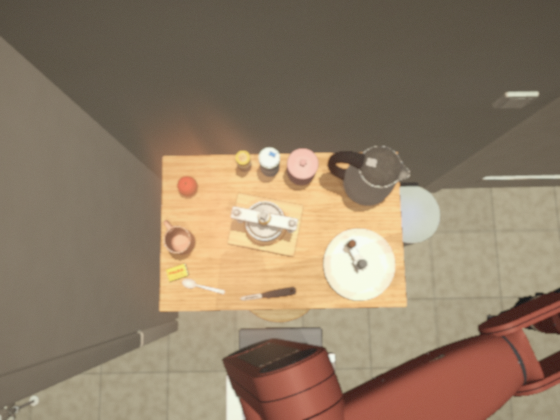

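The scene view shows the press at about (283,232) and the crank on its plate at about (367,215). In the top view the press is at about (265,220) and the crank hub and knob are near (361,264) and (351,244). I'll enlarge both.

```bash
python3 - <<'E'
import cv2, numpy as np
t=np.load("top.npz")["image"][:,:,::-1]; s=np.load("scene.npz")["image"][:,:,::-1]
f=lambda im,x,y:cv2.resize(im[y:y+60,x:x+80],None,fx=5,fy=5,interpolation=cv2.INTER_CUBIC)
a=np.vstack([np.hstack([f(t,225,190),f(t,320,230)]),np.hstack([f(s,245,195),f(s,335,185)])])
cv2.imwrite("pics/crop.png",a)
E
```

```text
(no output)
```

View pics/crop.png

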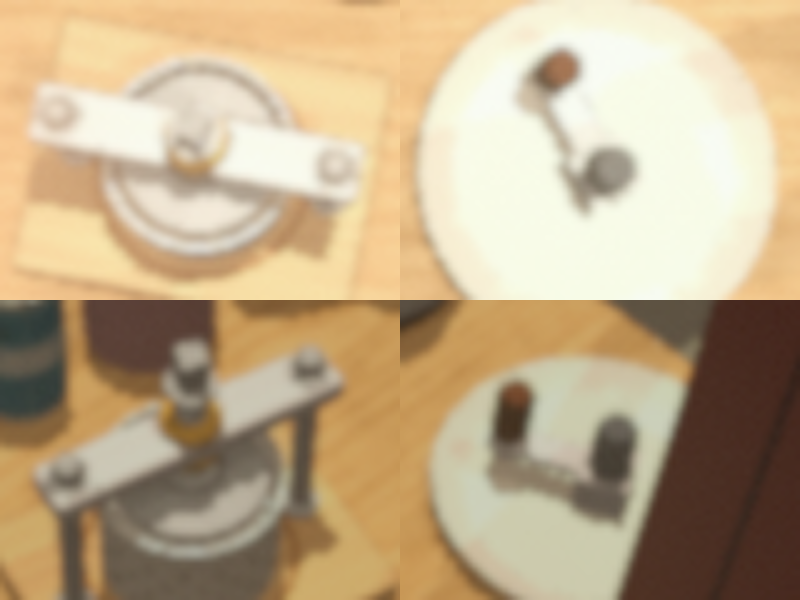

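```bash
cat > h.py <<'E'
import numpy as np, cv2
from scipy.spatial.transform import Rotation as R
from bench import telemetry, viewer
def ray_fixed(c,px):
    T=c["camera_from_world"]; Rm=T[:3,:3]; o=-Rm.T@T[:3,3]
    d=Rm.T@np.array([(px[0]-c["cx"])/c["fx"],(px[1]-c["cy"])/c["fy"],1]); return o,d
def pose(o): return np.array(o["tool_pos"]),R.from_quat(o["eef_rot"])
def shot():
    o=telemetry.get_obs(); w=viewer.read_camera("wrist"); return o,w
def ray_wrist(o,w,px):
    p,r=pose(o); T=w["tool_from_camera"]
    u=np.array([(px[0]-w["cx"])/w["fx"],(px[1]-w["cy"])/w["fy"]]); th=np.linalg.norm(u); 
    d=np.array([*(np.sin(th)*u/max(th,1e-9)),np.cos(th)])
    return p+r.apply(T[:3,3]), r.apply(T[:3,:3]@d)
def proj_wrist(o,w,P):
    p,r=pose(o); T=np.linalg.inv(w["tool_from_camera"]); q=r.inv().apply(np.array(P)-p); c=T[:3,:3]@q+T[:3,3]
    n=np.hypot(c[0],c[1]); th=np.arctan2(n,c[2]); return np.array([w["cx"],w["cy"]])+np.array([w["fx"],w["fy"]])*th*c[:2]/n
def plane(od,z): o,d=od; return o+d*(z-o[2])/d[2]
def twist(target,yaw,o=None):
    """total tool-frame shift (mm) and rotvec (in current tool axes) to a down pose whose tool y axis lies along world angle yaw"""
    o=o or telemetry.get_obs(); p,r=pose(o)
    y=np.array([np.cos(yaw),np.sin(yaw),0]); z=np.array([0,0,-1.]); x=np.cross(y,z)
    t=R.from_matrix(np.c_[x,y,z]); t2=R.from_matrix(np.c_[-x,-y,z])
    a,b=(r.inv()*t),(r.inv()*t2); k=a if a.magnitude()<b.magnitude() else b
    return np.round(r.inv().apply(np.array(target)-p)*1000,1), np.round(k.as_rotvec(),3)
E
python3 - <<'E'
from h import *
t=dict(np.load("top.npz")); s=dict(np.load("scene.npz"))
for n,px,z in [("grip",(362,263),.075),("knob",(351.6,243.2),.082),("nutA",(237,212),.160),("nutB",(292.4,223.4),.160),("spT",(263,218.5),.208)]: print(n,plane(ray_fixed(t,px),z).round(4))
for n,px,z in [("grip",(335+215/5,185+122/5),.075),("knob",(335+115/5,185+90/5),.082),("nutA",(245+70/5,195+170/5),.160),("nutB",(245+310/5,195+58/5),.160),("spT",(245+190/5,195+48/5),.208)]: print(n,plane(ray_fixed(s,px),z).round(4))
o=telemetry.get_obs(); print(R.from_quat(o["eef_rot"]).as_matrix().round(3))
E
```

```text
grip [ 0.4077 -0.242   0.075 ]
knob [ 0.4645 -0.2136  0.082 ]
nutA [0.5496 0.1085 0.16  ]
nutB [ 0.5152 -0.0425  0.16  ]
spT [0.5236 0.0361 0.208 ]
grip [ 0.4087 -0.242   0.075 ]
knob [ 0.4634 -0.2104  0.082 ]
nutA [0.5427 0.1174 0.16  ]
nutB [ 0.513  -0.0351  0.16  ]
spT [0.5338 0.0381 0.208 ]
[[ 0.894  0.448 -0.001]
 [ 0.448 -0.894  0.002]
 [ 0.    -0.002 -1.   ]]
```

```bash
python3 - <<'E'
from h import *
print(twist([.408,-.242,.20],.49+np.pi/2))
o,w=shot(); print(w["tool_from_camera"].round(3),w["fx"],w["cx"],w["cy"])
# via intermediate rows: world straight line path clear?
E
```

```text
(array([ 256.2, -225.2,   30.7]), array([-0.002, -0.   , -0.025]))
[[ 0.    -0.95  -0.314  0.081]
 [ 1.    -0.     0.002  0.   ]
 [-0.002 -0.314  0.95  -0.143]
 [ 0.     0.     0.     1.   ]] 325.19226210127806 286.45830380846274 210.45025201568262
```

send_rows(steps=[[20,-18,2.4,0,0,-0.003,100],[20,-18,2.4,0,0,-0.003,100],[20,-18,2.4,0,0,-0.003,100],[20,-18,2.4,0,0,-0.003,100],[20,-18,2.4,0,0,-0.003,100],[20,-18,2.4,0,0,-0.003,100],[20,-18,2.4,0,0,-0.003,100],[20,-18,2.4,0,0,-0.003,100]])

```text
time: 0.82
tool_pos: [0.3566, -0.356, 0.2117]
eef_rot: [0.97, 0.242, -0.0, -0.0]
contact_force: [0.6, -0.2, 0.6]
finger_gap: 0.0854
gripper_force: 0.0
```

send_rows(steps=[[20,-18,2.4,0,0,0,100],[20,-18,2.4,0,0,0,100],[20,-18,2.4,0,0,0,100],[20,-18,2.4,0,0,0,100],[16,-9,2,0,0,0,100],[0,0,0,0,0,0,100],[0,0,0,0,0,0,100],[0,0,0,0,0,0,100]])

```text
time: 1.48
tool_pos: [0.4031, -0.2413, 0.2005]
eef_rot: [0.97, 0.242, -0.0, 0.0]
contact_force: [-0.1, 0.1, 1.1]
finger_gap: 0.0859
gripper_force: 0.0
```

```bash
python3 - <<'E'
from h import *
o,w=shot(); np.savez("w1.npz",**w); cv2.imwrite("pics/w1.png",w["image"][:,:,::-1])
print(o["tool_pos"],twist([.408,-.242,.20],.49+np.pi/2,o))
for P in [(.408,-.242,.075),(.464,-.212,.082),(.408,-.242,.007)]: print(proj_wrist(o,w,P).round(1))
E
```

```text
[ 0.40305467 -0.24129597  0.20053541] (array([4. , 2.9, 0.5]), array([ 0.   ,  0.   , -0.001]))
[289.2 197.1]
[289.2 123.1]
[288.6 179.5]
```

View pics/w1.png

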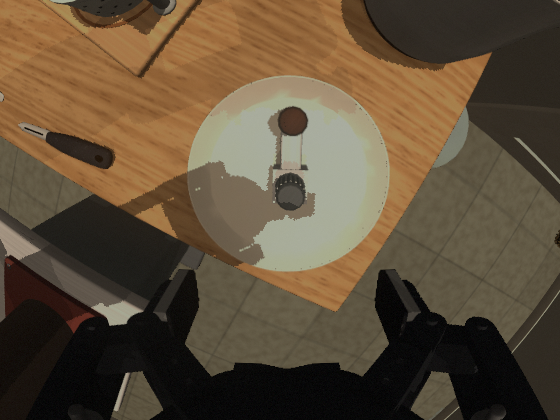

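The wrist view shows the grip top at about (290,195) and the knob top at about (293,120), close to the projections from my estimates.

```bash
python3 - <<'E'
from h import *
w=dict(np.load("w1.npz")); o=telemetry.get_obs()
im=w["image"].astype(int).sum(2)
for n,(cx,cy),z,th in [("grip",(290,194),.075,220),("knob",(293,120),.082,220)]:
    m=np.zeros(im.shape,np.uint8); m[cy-24:cy+26,cx-24:cx+24]=(im[cy-24:cy+26,cx-24:cx+24]<th)
    c=max(cv2.findContours(m,0,2)[0],key=cv2.contourArea); (x,y),r=cv2.minEnclosingCircle(c); print(n,x,y,r,cv2.boundingRect(c),plane(ray_wrist(o,w,(x,y)),z).round(4))
g=plane(ray_wrist(o,w,(290,195)),.075); k=plane(ray_wrist(o,w,(293,120.5)),.082); d=k-g
print(g,k,np.linalg.norm(d[:2]),np.arctan2(d[1],d[0]))
print(twist([*g[:2],.042],np.arctan2(d[1],d[0])+np.pi/2,o))
E
```

```text
grip 290.38104248046875 191.51608276367188 18.66863250732422 (275, 173, 31, 38) [ 0.4128 -0.2408  0.075 ]
knob 292.1027526855469 120.88932800292969 15.01667594909668 (278, 107, 30, 29) [ 0.4666 -0.2135  0.082 ]
[ 0.40987593 -0.24200212  0.075     ] [ 0.46718158 -0.21400011  0.082     ] 0.0637812629111858 0.45452092846715325
(array([  6. ,   3.6, 158.6]), array([0.   , 0.   , 0.034]))
```

send_rows(steps=[[2,1,15,0,0,0.008,100],[2,1,25,0,0,0.008,100],[2,1,25,0,0,0.008,100],[0,0.6,25,0,0,0,100],[0,0,25,0,0,0,100],[0,0,22,0,0,0,100],[0,0,14,0,0,0,100],[0,0,6,0,0,0,100]])

```text
time: 2.2
tool_pos: [0.4083, -0.2411, 0.041]
eef_rot: [0.973, 0.229, -0.001, -0.002]
contact_force: [0.2, 0.6, -0.4]
finger_gap: 0.0853
gripper_force: 0.0
```

send_rows(steps=[[0,0,0,0,0,0,100],[0,0,0,0,0,0,0],[0,0,0,0,0,0,0],[0,0,0,0,0,0,0],[0,0,0,0,0,0,0],[0,0,0,0,0,0,0],[0,0,0,0,0,0,0],[0,0,0,0,0,0,0]])

```text
time: 2.87
tool_pos: [0.4107, -0.2416, 0.0445]
eef_rot: [0.973, 0.23, 0.0, 0.001]
contact_force: [-1.0, 1.5, 6.5]
finger_gap: 0.0249
gripper_force: 58.8
```

send_rows(steps=[[0,0,-4,0,0,0,0],[0,0,-15,0,0,0,0],[0,0,-30,0,0,0,0],[0,0,-38,0,0,0,0],[0,0,-40,0,0,0,0],[0,0,-40,0,0,0,0],[0,0,-40,0,0,0,0],[0,0,-38,0,0,0,0]])

```text
time: 3.53
tool_pos: [0.4096, -0.2407, 0.2903]
eef_rot: [0.973, 0.23, -0.0, -0.0]
contact_force: [1.4, -1.2, -3.5]
finger_gap: 0.0244
gripper_force: 59.4
```

```bash
python3 - <<'E'
from h import *
print(twist([.518,-.07,.29],.455+np.pi/2))
E
```

```text
(array([ 173.4, -104. ,    0.3]), array([-0.  ,  0.  ,  0.01]))
```

send_rows(steps=[[14,-8,0,0,0,0,0],[28,-17,0,0,0,0,0],[30,-18,0,0,0,0,0],[32,-19,0,0,0,0,0],[32,-19,0,0,0,0,0],[24,-15,0,0,0,0,0],[13,-8,0,0,0,0,0],[0,0,0,0,0,0,0]])

```text
time: 4.2
tool_pos: [0.5188, -0.0675, 0.2875]
eef_rot: [0.973, 0.232, -0.0, -0.001]
contact_force: [-0.2, 0.1, -1.9]
finger_gap: 0.0243
gripper_force: 59.6
```

send_rows(steps=[[0,0,0,0,0,0,0],[0,0,0,0,0,0,0],[0,0,0,0,0,0,0],[0,0,0,0,0,0,0],[0,0,0,0,0,0,0],[0,0,0,0,0,0,0],[0,0,0,0,0,0,0],[0,0,0,0,0,0,0]])

```text
time: 4.87
tool_pos: [0.5182, -0.071, 0.2886]
eef_rot: [0.973, 0.23, 0.0, 0.0]
contact_force: [0.3, 0.4, -3.4]
finger_gap: 0.0243
gripper_force: 59.6
```

```bash
python3 - <<'E'
from h import *
o,w=shot(); np.savez("w2.npz",tp=o["tool_pos"],er=o["eef_rot"],**w)
im=w["image"][:,:,::-1]; c=proj_wrist(o,w,(.531,.037,.208)); print(c,o["contact_force"],o["tool_pos"])
x,y=int(c[0]),int(c[1]); x0,y0=max(x-40,0),max(y-30,0)
cr=cv2.resize(im[y0:y0+60,x0:x0+80],None,fx=5,fy=5,interpolation=cv2.INTER_CUBIC); print(x0,y0)
cv2.imwrite("pics/w2.png",np.hstack([cv2.resize(im,(400,300)),cr]))
E
```

```text
[159.93814942 140.82335537] [ 0.33783853  0.39463676 -3.35394289] [ 0.51819132 -0.07101368  0.28860424]
119 110
```

View pics/w2.png

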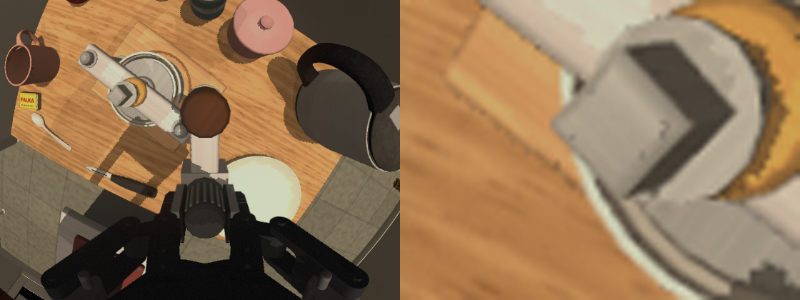

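The crop shows the square end clearly, with corners near (552,120), (628,45), (695,122) and (628,195). The crank is held with the knob straight ahead.

```bash
python3 - <<'E'
from h import *
w=dict(np.load("w2.npz")); o={"tool_pos":w["tp"],"eef_rot":w["er"]}
P=[]
for X,Y in [(552,120),(628,45),(695,122),(628,195)]:
    P.append(plane(ray_wrist(o,w,(119+(X-400+.5)/5-.5,110+(Y+.5)/5-.5)),.2055))
P=np.array(P); print(P.round(4),P.mean(0).round(4)); E=np.roll(P,-1,0)-P
print(np.linalg.norm(E[:,:2],axis=1).round(4), np.degrees(np.arctan2(E[:,1],E[:,0])).round(1)%90)
im=w["image"].astype(int); m=np.zeros(im.shape[:2],np.uint8)
hsv=cv2.cvtColor(w["image"],cv2.COLOR_RGB2HSV); 
m[110:200,240:340]=((hsv[...,1]>110)&(hsv[...,2]<140))[110:200,240:340]
c=max(cv2.findContours(m,0,2)[0],key=cv2.contourArea); (x,y),r=cv2.minEnclosingCircle(c); print("knob",x,y,r)
k=plane(ray_wrist(o,w,(x,y)),o["tool_pos"][2]+.04); d=k-o["tool_pos"]; print(k,np.linalg.norm(d[:2]),np.arctan2(d[1],d[0]))
p,r=pose(o); print("tool x angle",np.arctan2(*r.apply([1,0,0])[[1,0]]))
E
```

```text
[[0.5318 0.0481 0.2055]
 [0.5467 0.0411 0.2055]
 [0.5405 0.027  0.2055]
 [0.5264 0.0325 0.2055]] [0.5363 0.0372 0.2055]
[0.0164 0.0154 0.0151 0.0165] [65.  66.4 68.8 71. ]
knob 285.154052734375 155.9424591064453 38.367855072021484
[ 0.57626711 -0.04173502  0.32860424] 0.0650387425118163 0.46695870564252573
tool x angle 0.46437370303002967
```

```bash
python3 - <<'E'
from h import *
print(telemetry.get_obs()["q"].round(2),twist([.536,.037,.275],1.187+np.pi/2))
E
```

```text
[-0.29 -0.06  1.72 -0.    1.48  0.82] (array([ 64.3, -88.6,  13.6]), array([ 0.   , -0.   , -0.723]))
```

send_rows(steps=[[4,-5.6,0,0,0,0,0],[10,-14,2,0,0,0,0],[13,-18,3,0,0,0,0],[14,-19,3,0,0,0,0],[13,-18,3,0,0,0,0],[7,-9,2,0,0,0,0],[3.3,-5,0.6,0,0,0,0],[0,0,0,0,0,0,0]])

```text
time: 5.58
tool_pos: [0.5359, 0.0384, 0.2747]
eef_rot: [0.973, 0.231, -0.0, -0.0]
contact_force: [-0.5, -0.9, -2.7]
finger_gap: 0.0246
gripper_force: 59.6
```

send_rows(steps=[[0,0,0,0,0,-0.06,0],[0,0,0,0,0,-0.12,0],[0,0,0,0,0,-0.12,0],[0,0,0,0,0,-0.12,0],[0,0,0,0,0,-0.12,0],[0,0,0,0,0,-0.12,0],[0,0,0,0,0,-0.063,0],[0,0,0,0,0,0,0]])

```text
time: 6.25
tool_pos: [0.5361, 0.0361, 0.2752]
eef_rot: [0.828, 0.56, -0.0, 0.0]
contact_force: [0.3, -0.3, -3.7]
finger_gap: 0.0245
gripper_force: 59.6
```

```bash
python3 - <<'E'
from h import *
o=telemetry.get_obs(); print(o["q"].round(2),o["tool_pos"],twist([.536,.037,.275],1.187+np.pi/2))
ims=[]
for n,z in (("top",5),("scene",5)):
    c=viewer.read_camera(n); T=c["camera_from_world"]; q=T[:3,:3]@np.array([.536,.037,.22])+T[:3,3]; u=np.array([c["fx"]*q[0]/q[2]+c["cx"],c["fy"]*q[1]/q[2]+c["cy"]]).astype(int); print(u)
    ims.append(cv2.resize(c["image"][u[1]-30:u[1]+30,u[0]-40:u[0]+40,::-1],None,fx=5,fy=5,interpolation=cv2.INTER_CUBIC))
cv2.imwrite("pics/pre.png",np.hstack(ims))
E
```

```text
[-0.08 -0.02  1.7  -0.    1.46  0.3 ] [0.5360707  0.03608449 0.27516489] (array([ 0.8, -0.4,  0.2]), array([0.   , 0.   , 0.002]))
[262 213]
[282 201]
```

View pics/pre.png

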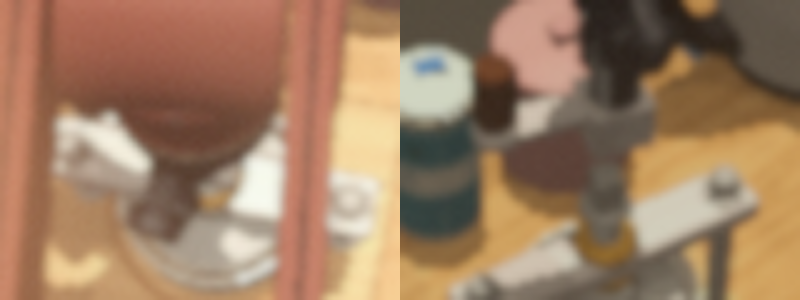

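In the scene view the hub hangs over the square end, perhaps 1–2 px to its right. I'll check this with edge profiles.

```bash
python3 - <<'E'
from h import *
c=viewer.read_camera("scene"); g=c["image"].astype(int)
for y in (188,190,212,217,222,226,231,235,238,240,243): pass
T=c["camera_from_world"]
def pr(P): q=T[:3,:3]@np.array(P)+T[:3,3]; return np.array([c["fx"]*q[0]/q[2]+c["cx"],c["fy"]*q[1]/q[2]+c["cy"]])
for n,P in [("hub bottom",(.536,.036,.2377)),("grip mid",(.536,.036,.29)),("sq mid",(.536,.037,.198)),("collar",(.536,.037,.182)),("knob",(.536+.065*np.cos(1.187),.036+.065*np.sin(1.187),.29)),("nut",(.536,.037,.154)),("tip",(.536,.037,.208))]: print(n,pr(P).round(1))
gray=g.mean(2).astype(int)
for y in range(186,226,3): print(y,*gray[y,268:302])
k=(g[...,0]-g[...,2]>18)&(g[...,0]<130); m=np.zeros(k.shape,np.uint8); m[178:202,250:272]=k[178:202,250:272]; n,l,s,ce=cv2.connectedComponentsWithStats(m); print(s,ce)
E
```

```text
hub bottom [283.1 196.5]
grip mid [283.3 183.1]
sq mid [282.7 206.3]
collar [282.7 210. ]
knob [259.2 189.4]
nut [282.6 216.4]
tip [282.8 203.9]
186 170 172 173 173 173 174 173 169 158 145 128 103 74 63 67 63 49 38 39 38 41 57 81 99 105 111 116 115 108 104 101 91 85 83
189 112 126 140 150 158 159 152 141 124 110 100 85 67 63 66 60 48 39 39 39 47 70 104 122 119 104 95 92 92 92 92 93 93 94
192 182 185 187 177 155 136 120 111 110 110 108 105 98 89 83 75 65 62 64 74 87 101 109 110 104 100 97 95 94 92 93 94 95 93
195 188 185 171 140 113 104 102 99 94 90 89 89 93 94 94 90 86 85 85 85 85 86 85 85 88 93 96 97 96 94 92 91 92 92
198 105 93 83 78 75 73 72 73 71 74 77 81 82 81 80 80 81 82 83 84 85 86 88 94 111 126 124 121 120 122 123 125 125 123
201 73 72 72 72 73 71 71 71 71 71 73 75 79 80 80 80 80 80 80 87 110 132 141 144 148 153 156 156 156 156 155 154 154 151
204 71 72 72 71 71 71 71 71 70 71 70 74 79 85 88 87 86 84 84 92 111 135 151 155 155 153 152 153 155 157 159 160 161 162
207 75 73 72 71 71 71 71 70 71 71 70 73 78 88 90 91 88 88 90 99 120 141 150 151 152 154 158 162 165 169 176 182 187 
[... 272 characters left out ...]
160 161 162 165 163 149 123 98 89 91 95 96 94 91 91 99 115 141 171 192 198 200 200 200 200 199 197 194 188 180 169
219 165 166 166 167 171 176 172 152 121 97 87 86 88 91 92 94 94 96 97 98 109 146 182 193 191 184 173 161 143 126 114 109 115 122
222 190 191 191 192 194 196 197 194 182 152 114 95 92 95 97 96 95 92 89 89 94 102 111 110 102 94 91 94 101 106 117 138 153 157
225 183 178 174 173 167 154 147 145 137 131 129 122 117 109 101 94 87 85 84 84 84 86 89 93 94 95 96 97 100 104 107 113 129 147
[[     0      0    560    420 234974]
 [   250    178     22     24    225]
 [   250    195      1      1      1]] [[279.51827011 209.51820627]
 [260.55111111 190.55111111]
 [250.         195.        ]]
```

send_rows(steps=[[1.6,0,0,0,0,0,0],[0,0,8,0,0,0,0],[0,0,8,0,0,0,0],[0,0,6,0,0,0,0],[0,0,3,0,0,0,0],[0,0,2,0,0,0,0],[0,0,2,0,0,0,0],[0,0,0,0,0,0,0]])

```text
time: 7.07
tool_pos: [0.5365, 0.0388, 0.2454]
eef_rot: [0.829, 0.56, -0.0, -0.0]
contact_force: [-0.7, 0.1, -4.1]
finger_gap: 0.0245
gripper_force: 59.6
```

send_rows(steps=[[0,0,1,0,0,0,0],[0,0,1,0,0,0,0],[0,0,1,0,0,0,0],[0,0,1,0,0,0,0],[0,0,0,0,0,0,0],[0,0,0,0,0,0,0],[0,0,0,0,0,0,0],[0,0,0,0,0,0,0]])

```text
time: 7.73
tool_pos: [0.5369, 0.0389, 0.2422]
eef_rot: [0.829, 0.56, 0.0, 0.0]
contact_force: [0.9, 0.8, -2.5]
finger_gap: 0.0242
gripper_force: 59.8
```

send_rows(steps=[[0,0,1,0,0,0,0],[0,0,1,0,0,0,0],[0,0,1,0,0,0,0],[0,0,1,0,0,0,0],[0,0,1,0,0,0,0],[0,0,0,0,0,0,0],[0,0,0,0,0,0,0],[0,0,0,0,0,0,0]])

```text
time: 8.4
tool_pos: [0.5365, 0.0392, 0.2363]
eef_rot: [0.829, 0.56, 0.0, -0.0]
contact_force: [1.3, 5.6, -3.6]
finger_gap: 0.0244
gripper_force: 59.6
```

send_rows(steps=[[1,-0.4,0,0,0,0,0],[0,0,1.5,0,0,0,0],[0,0,1.5,0,0,0,0],[0,0,1.5,0,0,0,0],[0,0,1.5,0,0,0,0],[0,0,1,0,0,0,0],[0,0,0,0,0,0,0],[0,0,0,0,0,0,0]])

```text
time: 9.07
tool_pos: [0.5365, 0.0397, 0.2295]
eef_rot: [0.829, 0.56, -0.0, -0.0]
contact_force: [1.4, 2.4, -5.5]
finger_gap: 0.0246
gripper_force: 59.5
```

Sliding on well; seat expected at TCP z ≈ 0.2195.

send_rows(steps=[[0.4,0,1.5,0,0,0,0],[0,0,1.5,0,0,0,0],[0,0,1.5,0,0,0,0],[0,0,1.5,0,0,0,0],[0,0,1.5,0,0,0,0],[0,0,0,0,0,0,0],[0,0,0,0,0,0,0],[0,0,0,0,0,0,0]])

```text
time: 9.73
tool_pos: [0.5367, 0.0401, 0.2224]
eef_rot: [0.829, 0.56, -0.0, 0.0]
contact_force: [0.2, -0.6, -3.7]
finger_gap: 0.0244
gripper_force: 59.6
```

send_rows(steps=[[0,0,1,0,0,0,0],[0,0,0.7,0,0,0,0],[0,0,0.7,0,0,0,0],[0,0,0,0,0,0,0],[0,0,0,0,0,0,0],[0,0,0,0,0,0,0],[0,0,0,0,0,0,0],[0,0,0,0,0,0,0]])

```text
time: 10.4
tool_pos: [0.5368, 0.0402, 0.22]
eef_rot: [0.829, 0.56, 0.0, -0.0]
contact_force: [-0.1, 0.1, -3.8]
finger_gap: 0.0243
gripper_force: 59.6
```

send_rows(steps=[[0,0,0.5,0,0,0,0],[0,0,0.5,0,0,0,0],[0,0,0.5,0,0,0,0],[0,0,0.5,0,0,0,0],[0,0,0,0,0,0,0],[0,0,0,0,0,0,0],[0,0,0,0,0,0,0],[0,0,0,0,0,0,0]])

```text
time: 11.07
tool_pos: [0.5368, 0.0402, 0.2185]
eef_rot: [0.829, 0.56, 0.0, 0.0]
contact_force: [-2.3, 0.0, 3.4]
finger_gap: 0.0247
gripper_force: 60.2
```

send_rows(steps=[[0,0,0,0,0,0,100],[0,0,0,0,0,0,100],[0,0,0,0,0,0,100],[0,0,0,0,0,0,100],[0,0,0,0,0,0,100],[0,0,-12,0,0,0,100],[0,0,-22,0,0,0,100],[0,0,-22,0,0,0,100]])

```text
time: 11.73
tool_pos: [0.5362, 0.0402, 0.2746]
eef_rot: [0.829, 0.56, -0.001, -0.001]
contact_force: [0.6, 0.7, -0.9]
finger_gap: 0.0853
gripper_force: 0.0
```

send_rows(steps=[[12,0,0,0,0,0,100],[20,0,0,0,0,0,100],[20,0,0,0,0,0,100],[13,0,0,0,0,0,100],[0,0,0,0,0,0,100],[0,0,0,0,0,0,100],[0,0,0,0,0,0,100],[0,0,0,0,0,0,100]])

```text
time: 12.4
tool_pos: [0.5608, 0.0998, 0.2739]
eef_rot: [0.829, 0.559, -0.0, 0.0]
contact_force: [1.0, -0.5, -0.6]
finger_gap: 0.0857
gripper_force: 0.0
```

```bash
python3 - <<'E'
from h import *
o,w=shot(); a=1.187
g=np.array([.5367,.0401,.250]); k=np.array([.5367+.065*np.cos(a),.0401+.065*np.sin(a),.257]); print(o["tool_pos"],o["contact_force"],proj_wrist(o,w,g),proj_wrist(o,w,k),twist([*k[:2],.226],a+np.pi/2,o))
cv2.imwrite("pics/w3.png",w["image"][:,:,::-1])
E
```

```text
[0.56082985 0.09979859 0.27392365] [ 0.99876561 -0.51676673 -0.59630033] [285.66924726 338.70791884] [285.54671909 257.0450816 ] (array([ 0.6, -0. , 47.9]), array([-0.,  0.,  0.]))
```

View pics/w3.png

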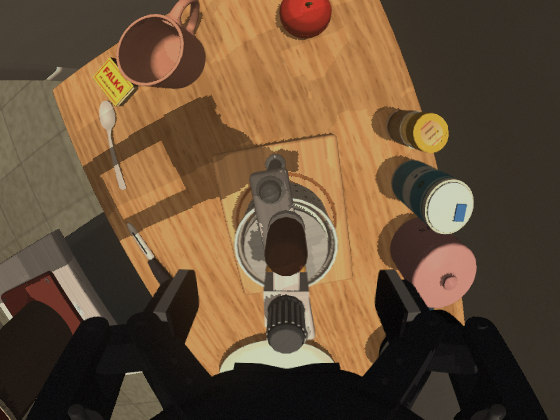

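The wrist view shows the crank seated on the spindle, the knob top near (286,258) and the grip top near (286,338), both as predicted. I'll go down onto the knob.

send_rows(steps=[[0.5,0,10,0,0,0,100],[0,0,16,0,0,0,100],[0,0,14,0,0,0,100],[0,0,8,0,0,0,100],[0,0,0,0,0,0,100],[0,0,0,0,0,0,0],[0,0,0,0,0,0,0],[0,0,0,0,0,0,0]])

```text
time: 13.12
tool_pos: [0.5619, 0.1009, 0.2271]
eef_rot: [0.829, 0.56, 0.001, 0.0]
contact_force: [0.1, -0.2, -0.4]
finger_gap: 0.0515
gripper_force: 0.0
```

send_rows(steps=[[0,0,0,0,0,0,0],[0,0,0,0,0,0,0],[0,0,0,0,0,0,0],[0,0,0,0,0,0,0],[0,0,0,0,0,0,0],[0,0,0,0,0,0,0],[0,0,0,0,0,0,0],[0,0,0,0,0,0,0]])

```text
time: 13.78
tool_pos: [0.5617, 0.1012, 0.2266]
eef_rot: [0.829, 0.56, 0.001, 0.0]
contact_force: [1.6, 2.1, 3.9]
finger_gap: 0.0233
gripper_force: 58.7
```

```bash
cat > arc.py <<'E'
from h import *
import sys
C=np.array([.5367,.0401]); o=telemetry.get_obs(); p,r=pose(o); d=p[:2]-C; a=np.arctan2(d[1],d[0])
F=o["contact_force"]; er=np.array([np.cos(a),np.sin(a)]); et=np.array([np.sin(a),-np.cos(a)])  # et clockwise
print("angle %.3f rad %.4f z %.4f | effort %.2f radial %.2f Fz %.2f"%(a,np.linalg.norm(d),p[2],-F[:2]@et,F[:2]@er,F[2]))
st=float(sys.argv[1]); 
b=a
for i in range(8):
    n=b-st; q0=np.array([np.cos(b),np.sin(b)])*.065; q1=np.array([np.cos(n),np.sin(n)])*.065
    w=np.array([*(q1-q0),-st*20/2/np.pi/1000]); print(i,(r.inv().apply(w)*1000).round(1)); b=n
E
python3 arc.py 0.1
```

```text
angle 1.183 rad 0.0660 z 0.2266 | effort -0.69 radial 2.60 Fz 3.94
0 [-0.4  6.5  0.3]
1 [-1.   6.4  0.3]
2 [-1.6  6.3  0.3]
3 [-2.3  6.1  0.3]
4 [-2.9  5.8  0.3]
5 [-3.4  5.5  0.3]
6 [-4.   5.2  0.3]
7 [-4.5  4.7  0.3]
```

send_rows(steps=[[-0.4,6.5,0.3,0,0,0,0],[-1,6.4,0.3,0,0,0,0],[-1.6,6.3,0.3,0,0,0,0],[-2.3,6.1,0.3,0,0,0,0],[-2.9,5.8,0.3,0,0,0,0],[-3.4,5.5,0.3,0,0,0,0],[-4,5.2,0.3,0,0,0,0],[-4.5,4.7,0.3,0,0,0,0]])

```text
time: 14.45
tool_pos: [0.5973, 0.0649, 0.224]
eef_rot: [0.829, 0.56, 0.0, -0.0]
contact_force: [-0.5, 2.8, 6.4]
finger_gap: 0.0234
gripper_force: 59.1
```

```bash
python3 arc.py 0.1
```

```text
angle 0.389 rad 0.0655 z 0.2240 | effort 2.78 radial 0.59 Fz 6.37
0 [-4.9  4.3  0.3]
1 [-5.3  3.8  0.3]
2 [-5.6  3.2  0.3]
3 [-5.9  2.7  0.3]
4 [-6.2  2.1  0.3]
5 [-6.3  1.4  0.3]
6 [-6.4  0.8  0.3]
7 [-6.5  0.1  0.3]
```

```bash
python3 - <<'E'
from h import *
o=telemetry.get_obs(); p,r=pose(o); b=.389; s=.055
for k in range(13):
    row=[]
    for i in range(8):
        n=b-s; w=65*np.array([np.cos(n)-np.cos(b),np.sin(n)-np.sin(b),0]); v=r.inv().apply(w); row.append([float(x) for x in v[:2].round(1)]+[.17]); b=n
    print(round(b,2),row)
E
```

```text
-0.05 [[-2.6, 2.4, 0.17], [-2.8, 2.3, 0.17], [-2.9, 2.1, 0.17], [-3.0, 2.0, 0.17], [-3.1, 1.8, 0.17], [-3.2, 1.6, 0.17], [-3.3, 1.4, 0.17], [-3.3, 1.3, 0.17]]
-0.49 [[-3.4, 1.1, 0.17], [-3.5, 0.9, 0.17], [-3.5, 0.7, 0.17], [-3.5, 0.5, 0.17], [-3.6, 0.3, 0.17], [-3.6, 0.1, 0.17], [-3.6, -0.1, 0.17], [-3.6, -0.3, 0.17]]
-0.93 [[-3.5, -0.5, 0.17], [-3.5, -0.7, 0.17], [-3.5, -0.9, 0.17], [-3.4, -1.1, 0.17], [-3.4, -1.2, 0.17], [-3.3, -1.4, 0.17], [-3.2, -1.6, 0.17], [-3.1, -1.8, 0.17]]
-1.37 [[-3.0, -1.9, 0.17], [-2.9, -2.1, 0.17], [-2.8, -2.3, 0.17], [-2.6, -2.4, 0.17], [-2.5, -2.6, 0.17], [-2.4, -2.7, 0.17], [-2.2, -2.8, 0.17], [-2.0, -2.9, 0.17]]
-1.81 [[-1.9, -3.0, 0.17], [-1.7, -3.1, 0.17], [-1.5, -3.2, 0.17], [-1.4, -3.3, 0.17], [-1.2, -3.4, 0.17], [-1.0, -3.4, 0.17], [-0.8, -3.5, 0.17], [-0.6, -3.5, 0.17]]
-2.25 [[-0.4, -3.6, 0.17], [-0.2, -3.6, 0.17], [-0.0, -3.6, 0.17], [0.2, -3.6, 0.17], [0.4, -3.6, 0.17], [0.6, -3.5, 0.17], [0.8, -3.5, 0.17], [1.0, -3.4, 0.17]]
-2.69 [[1.1, -3.4, 0.17], [1.3, -3.3, 0.17], [1.5, -3.2, 0.17], [1.7, -3.2, 0.17], [1.9, -3.1, 0.17], [2.0, -3.0, 0.1
[... 266 characters left out ...]
3.5, -0.7, 0.17], [3.5, -0.5, 0.17], [3.6, -0.3, 0.17], [3.6, -0.1, 0.17], [3.6, 0.1, 0.17]]
-4.01 [[3.6, 0.3, 0.17], [3.5, 0.5, 0.17], [3.5, 0.7, 0.17], [3.5, 0.8, 0.17], [3.4, 1.0, 0.17], [3.4, 1.2, 0.17], [3.3, 1.4, 0.17], [3.2, 1.6, 0.17]]
-4.45 [[3.1, 1.8, 0.17], [3.0, 1.9, 0.17], [2.9, 2.1, 0.17], [2.8, 2.2, 0.17], [2.7, 2.4, 0.17], [2.5, 2.5, 0.17], [2.4, 2.7, 0.17], [2.2, 2.8, 0.17]]
-4.89 [[2.1, 2.9, 0.17], [1.9, 3.0, 0.17], [1.7, 3.1, 0.17], [1.6, 3.2, 0.17], [1.4, 3.3, 0.17], [1.2, 3.4, 0.17], [1.0, 3.4, 0.17], [0.8, 3.5, 0.17]]
-5.33 [[0.6, 3.5, 0.17], [0.4, 3.5, 0.17], [0.2, 3.6, 0.17], [0.0, 3.6, 0.17], [-0.2, 3.6, 0.17], [-0.4, 3.6, 0.17], [-0.5, 3.5, 0.17], [-0.7, 3.5, 0.17]]
```

send_rows(steps=[[-2.6,2.4,0.17,0,0,0,0],[-2.8,2.3,0.17,0,0,0,0],[-2.9,2.1,0.17,0,0,0,0],[-3.0,2.0,0.17,0,0,0,0],[-3.1,1.8,0.17,0,0,0,0],[-3.2,1.6,0.17,0,0,0,0],[-3.3,1.4,0.17,0,0,0,0],[-3.3,1.3,0.17,0,0,0,0]])

```text
time: 15.12
tool_pos: [0.6015, 0.0369, 0.2226]
eef_rot: [0.829, 0.56, -0.0, -0.0]
contact_force: [-1.7, 1.8, 6.1]
finger_gap: 0.0233
gripper_force: 59.2
```

send_rows(steps=[[-3.4,1.1,0.17,0,0,0,0],[-3.5,0.9,0.17,0,0,0,0],[-3.5,0.7,0.17,0,0,0,0],[-3.5,0.5,0.17,0,0,0,0],[-3.6,0.3,0.17,0,0,0,0],[-3.6,0.1,0.17,0,0,0,0],[-3.6,-0.1,0.17,0,0,0,0],[-3.6,-0.3,0.17,0,0,0,0]])

```text
time: 15.78
tool_pos: [0.5937, 0.0098, 0.2212]
eef_rot: [0.829, 0.56, -0.0, -0.001]
contact_force: [-1.1, 3.6, 6.7]
finger_gap: 0.0235
gripper_force: 59.2
```

```bash
python3 arc.py 0.1 | head -1
```

```text
angle -0.488 rad 0.0646 z 0.2212 | effort 2.72 radial -2.64 Fz 6.68
```

send_rows(steps=[[-3.5,-0.5,0.17,0,0,0,0],[-3.5,-0.7,0.17,0,0,0,0],[-3.5,-0.9,0.17,0,0,0,0],[-3.4,-1.1,0.17,0,0,0,0],[-3.4,-1.2,0.17,0,0,0,0],[-3.3,-1.4,0.17,0,0,0,0],[-3.2,-1.6,0.17,0,0,0,0],[-3.1,-1.8,0.17,0,0,0,0]])

```text
time: 16.45
tool_pos: [0.5754, -0.0114, 0.2197]
eef_rot: [0.829, 0.56, 0.0, -0.001]
contact_force: [-0.6, 4.4, 5.2]
finger_gap: 0.0234
gripper_force: 59.1
```

```bash
python3 arc.py 0.1 | head -1
```

```text
angle -0.927 rad 0.0644 z 0.2197 | effort 2.14 radial -3.87 Fz 5.15
```

send_rows(steps=[[-2.8,-2.3,0.17,0,0,0,0],[-2.9,-2.1,0.17,0,0,0,0],[-2.8,-2.3,0.17,0,0,0,0],[-2.6,-2.4,0.17,0,0,0,0],[-2.5,-2.6,0.17,0,0,0,0],[-2.4,-2.7,0.17,0,0,0,0],[-2.2,-2.8,0.17,0,0,0,0],[-2.0,-2.9,0.17,0,0,0,0]])

```text
time: 17.12
tool_pos: [0.5492, -0.0232, 0.2183]
eef_rot: [0.829, 0.56, 0.0, -0.0]
contact_force: [1.1, 5.1, 4.4]
finger_gap: 0.0231
gripper_force: 59.0
```

```bash
python3 arc.py 0.1 | head -1
```

```text
angle -1.376 rad 0.0645 z 0.2183 | effort 2.02 radial -4.82 Fz 4.37
```

send_rows(steps=[[-1.5,-3.3,0.17,0,0,0,0],[-1.6,-3.2,0.17,0,0,0,0],[-1.5,-3.2,0.17,0,0,0,0],[-1.4,-3.3,0.17,0,0,0,0],[-1.2,-3.4,0.17,0,0,0,0],[-1.0,-3.4,0.17,0,0,0,0],[-0.8,-3.5,0.17,0,0,0,0],[-0.6,-3.5,0.17,0,0,0,0]])

```text
time: 17.78
tool_pos: [0.5216, -0.0226, 0.2174]
eef_rot: [0.829, 0.56, 0.001, 0.001]
contact_force: [6.7, 1.0, 3.6]
finger_gap: 0.0232
gripper_force: 58.9
```

```bash
python3 arc.py 0.1 | head -1
```

```text
angle -1.807 rad 0.0645 z 0.2174 | effort 6.24 radial -2.58 Fz 3.57
```

send_rows(steps=[[0,0,0,0,0,0,0],[0,0,0,0,0,0,0],[0,0,0,0,0,0,0],[0,0,0,0,0,0,0],[-0.3,-1.8,0.08,0,0,0,0],[-0.2,-1.8,0.08,0,0,0,0],[-0.2,-1.8,0.08,0,0,0,0],[-0.1,-1.8,0.08,0,0,0,0]])

```text
time: 18.45
tool_pos: [0.5152, -0.0208, 0.2172]
eef_rot: [0.829, 0.56, 0.001, 0.002]
contact_force: [8.6, -0.5, 3.0]
finger_gap: 0.0235
gripper_force: 58.9
```

```bash
python3 arc.py 0.1 | head -1
```

```text
angle -1.911 rad 0.0646 z 0.2172 | effort 8.25 radial -2.39 Fz 2.97
```

send_rows(steps=[[0,0,0,0,0,0,100],[0,0,0,0,0,0,100],[0,0,0,0,0,0,100],[0,0,0,0,0,0,100],[0,0,0,0,0,0,100],[0,0,-10,0,0,0,100],[0,0,-22,0,0,0,100],[0,0,-23,0,0,0,100]])

```text
time: 19.12
tool_pos: [0.5128, -0.0201, 0.2714]
eef_rot: [0.829, 0.56, -0.001, -0.001]
contact_force: [0.2, 0.3, 1.2]
finger_gap: 0.0855
gripper_force: 0.0
```

```bash
python3 - <<'E'
from h import *
o=telemetry.get_obs(); print(o["finger_gap"],o["tool_pos"],twist([.5367,.0401,.272],1.187+np.pi/2,o))
E
```

```text
0.08547683123098505 [ 0.51280861 -0.02006264  0.27139706] (array([64.7, -0.3, -0.7]), array([-0.003,  0.001,  0.001]))
```

send_rows(steps=[[12,0,0,0,0,0,100],[20,0,0,0,0,0,100],[20,0,0,0,0,0,100],[12.5,-0.3,0,0,0,0,100],[0,0,0,0,0,0,100],[0,0,0,0,0,0,100],[0,0,0,0,0,0,100],[0,0,0,0,0,0,100]])

```text
time: 19.78
tool_pos: [0.5374, 0.0391, 0.2714]
eef_rot: [0.829, 0.559, -0.0, 0.0]
contact_force: [0.3, 0.1, -0.0]
finger_gap: 0.0855
gripper_force: 0.0
```

```bash
python3 - <<'E'
from h import *
o,w=shot(); print(o["tool_pos"],o["contact_force"],twist([.5367,.0401,.2105],1.187+np.pi/2,o))
for P in [(.5367,.0401,.240),(.5367-.33*.065,.0401-.943*.065,.247)]: print(proj_wrist(o,w,P))
cv2.imwrite("pics/w4.png",w["image"][:,:,::-1])
E
```

```text
[0.53737761 0.03907076 0.27135539] [ 0.28203599  0.10767057 -0.01146699] (array([ 0.7, -1. , 60.9]), array([-0.   ,  0.001,  0.   ]))
[283.91609227 245.97451443]
[288.79035065 338.03891196]
```

View pics/w4.png

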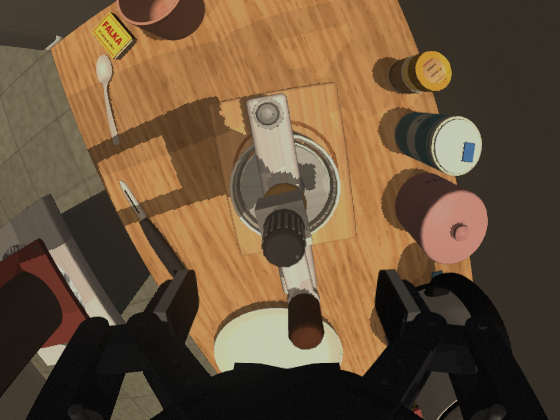

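The grip top is at (284,248) and the knob top at (305,335). The crank sits seated and has relaxed slightly. I'll regrip the centre.

send_rows(steps=[[0.7,-1,10,0,0,0,100],[0,0,18,0,0,0,100],[0,0,16,0,0,0,100],[0,0,10,0,0,0,100],[0,0,6,0,0,0,100],[0,0,0,0,0,0,100],[0,0,0,0,0,0,100],[0,0,0,0,0,0,0]])

```text
time: 20.5
tool_pos: [0.5376, 0.0407, 0.2125]
eef_rot: [0.829, 0.56, 0.001, 0.0]
contact_force: [-1.0, -0.1, 0.6]
finger_gap: 0.0753
gripper_force: 0.0
```

send_rows(steps=[[0,0,0,0,0,0,0],[0,0,0,0,0,0,0],[0,0,0,0,0,0,0],[0,0,0,0,0,0,0],[0,0,0,0,0,0,0],[0,0,0,0,0,0,0],[0,0,0,0,0,0,0],[0,0,0,0,0,0,0]])

```text
time: 21.17
tool_pos: [0.5367, 0.041, 0.2121]
eef_rot: [0.829, 0.56, -0.0, -0.0]
contact_force: [-4.4, 0.7, 6.0]
finger_gap: 0.0243
gripper_force: 59.0
```

send_rows(steps=[[0,-0.4,-1,0,0,0,0],[0,0,-2,0,0,0,0],[0,0,-3,0,0,0,0],[0,0,-3,0,0,0,0],[0,0,-3,0,0,0,0],[0,0,-3,0,0,0,0],[0,0,-3,0,0,0,0],[0,0,-3,0,0,0,0]])

```text
time: 21.83
tool_pos: [0.5365, 0.0409, 0.2329]
eef_rot: [0.829, 0.56, -0.0, -0.0]
contact_force: [-0.6, 0.6, -3.0]
finger_gap: 0.0247
gripper_force: 59.3
```

send_rows(steps=[[0,0,-6,0,0,0,0],[0,0,-10,0,0,0,0],[0,0,-12,0,0,0,0],[0,0,-12,0,0,0,0],[0,0,-10,0,0,0,0],[0,0,-7,0,0,0,0],[0,0,0,0,0,0,0],[0,0,0,0,0,0,0]])

```text
time: 22.5
tool_pos: [0.5369, 0.0409, 0.2901]
eef_rot: [0.829, 0.56, 0.0, 0.0]
contact_force: [0.1, -0.8, -3.9]
finger_gap: 0.0243
gripper_force: 59.4
```

```bash
python3 - <<'E'
from h import *
t=dict(np.load("top.npz")); h=cv2.cvtColor(t["image"],cv2.COLOR_RGB2HSV)
m=np.zeros(h.shape[:2],np.uint8); m[220:310,315:402]=((h[...,1]<75)&(h[...,2]>150))[220:310,315:402]
c=max(cv2.findContours(m,0,2)[0],key=cv2.contourArea); e=cv2.fitEllipse(cv2.convexHull(c)); print(e,plane(ray_fixed(t,e[0]),.017).round(4))
print(plane(ray_fixed(t,(e[0][0]+e[1][0]/2,e[0][1])),.017)-plane(ray_fixed(t,e[0]),.017))
o,w=shot(); np.savez("w5.npz",**w); print(o["tool_pos"],o["contact_force"])
g=w["image"].astype(int); k=((g[...,0]-g[...,2]>25)&(g[...,0]<140)&(g[...,0]>50)).astype(np.uint8); k[:290]=0;k[:,:240]=0;k[:,370:]=0
c=max(cv2.findContours(k,0,2)[0],key=cv2.contourArea); (x,y),r=cv2.minEnclosingCircle(c); P=plane(ray_wrist(o,w,(x,y)),o["tool_pos"][2]+.036); d=P-o["tool_pos"]; print(x,y,r,np.linalg.norm(d[:2]),np.arctan2(d[1],d[0]))
print(twist([.4107,-.2416,.28],1.187+np.pi/2,o))
E
```

```text
((358.805908203125, 264.1018371582031), (71.89012908935547, 73.62569427490234), 146.99871826171875) [ 0.4071 -0.2424  0.017 ]
[-0.00207482 -0.10731074  0.        ]
[0.53688952 0.04088598 0.29013763] [ 0.13343314 -0.76997868 -3.93208248]
296.5 341.5 5.522780418395996 0.014828237096846369 -1.630956773970534
(array([-309.2,  -11.5,   10. ]), array([ 0.001, -0.   ,  0.001]))
```

send_rows(steps=[[-6,0,0,0,0,0,0],[-14,-1,0,0,0,0,0],[-20,-1,0,0,0,0,0],[-25,-2,0,0,0,0,0],[-28,-2,0,0,0,0,0],[-28,-2,0,0,0,0,0],[-28,-2,0,0,0,0,0],[-28,-2,0,0,0,0,0]])

```text
time: 23.22
tool_pos: [0.4576, -0.1205, 0.2889]
eef_rot: [0.829, 0.56, -0.0, -0.0]
contact_force: [0.1, -0.7, -3.7]
finger_gap: 0.0244
gripper_force: 59.4
```

send_rows(steps=[[-28,-2,0,0,0,0,0],[-28,-2,4,0,0,0,0],[-26,-1,8,0,0,0,0],[-20,-1,12,0,0,0,0],[-12,0,18,0,0,0,0],[-6,0,24,0,0,0,0],[0,0,26,0,0,0,0],[0,0,26,0,0,0,0]])

```text
time: 23.88
tool_pos: [0.4075, -0.229, 0.1703]
eef_rot: [0.829, 0.559, -0.0, 0.0]
contact_force: [0.5, 0.1, -3.7]
finger_gap: 0.0243
gripper_force: 59.4
```

```bash
python3 - <<'E'
from h import *
o,w=shot(); print(o["tool_pos"],twist([.409,-.228,.048],1.187+np.pi/2,o)); im=w["image"][:,:,::-1]
cv2.imwrite("pics/w6.png",im)
E
```

```text
[ 0.40751986 -0.22900457  0.17026136] (array([  1.5,   1. , 122.3]), array([-0.   ,  0.   , -0.001]))
```

View pics/w6.png

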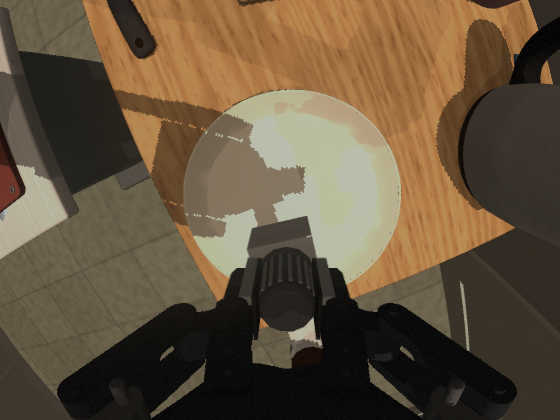

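The plate lies under the crank, centred at about (292,190) in the image, with the knob trailing at (310,357). Lowering now.

send_rows(steps=[[0,0,18,0,0,0,0],[0,0,22,0,0,0,0],[0,0,22,0,0,0,0],[0,0,20,0,0,0,0],[0,0,16,0,0,0,0],[0,0,10,0,0,0,0],[0,0,6,0,0,0,0],[0,0,0,0,0,0,0]])

```text
time: 24.6
tool_pos: [0.4081, -0.2277, 0.0568]
eef_rot: [0.829, 0.56, -0.0, -0.001]
contact_force: [-1.1, 0.6, -3.1]
finger_gap: 0.024
gripper_force: 59.8
```

send_rows(steps=[[0,0,1,0,0,0,0],[0,0,1,0,0,0,0],[0,0,1,0,0,0,0],[0,0,0.5,0,0,0,0],[0,0,0,0,0,0,0],[0,0,0,0,0,0,0],[0,0,0,0,0,0,0],[0,0,0,0,0,0,0]])

```text
time: 25.27
tool_pos: [0.409, -0.2279, 0.0541]
eef_rot: [0.829, 0.56, 0.0, 0.0]
contact_force: [-0.5, -0.4, -3.8]
finger_gap: 0.0242
gripper_force: 59.8
```

send_rows(steps=[[0,0,1,0,0,0,0],[0,0,1,0,0,0,0],[0,0,1,0,0,0,0],[0,0,1,0,0,0,0],[0,0,1,0,0,0,0],[0,0,0,0,0,0,0],[0,0,0,0,0,0,0],[0,0,0,0,0,0,0]])

```text
time: 25.93
tool_pos: [0.409, -0.2279, 0.049]
eef_rot: [0.829, 0.56, 0.0, -0.0]
contact_force: [0.1, 0.7, -3.9]
finger_gap: 0.0244
gripper_force: 59.8
```

send_rows(steps=[[0,0,0.6,0,0,0,0],[0,0,0.6,0,0,0,0],[0,0,0.6,0,0,0,0],[0,0,0,0,0,0,0],[0,0,0,0,0,0,0],[0,0,0,0,0,0,0],[0,0,0,0,0,0,0],[0,0,0,0,0,0,0]])

```text
time: 26.6
tool_pos: [0.4089, -0.2278, 0.0472]
eef_rot: [0.829, 0.56, -0.0, -0.0]
contact_force: [-0.4, -0.8, -3.8]
finger_gap: 0.0245
gripper_force: 59.9
```

send_rows(steps=[[0,0,0.5,0,0,0,0],[0,0,0.5,0,0,0,0],[0,0,0.4,0,0,0,0],[0,0,0,0,0,0,0],[0,0,0,0,0,0,0],[0,0,0,0,0,0,0],[0,0,0,0,0,0,0],[0,0,0,0,0,0,0]])

```text
time: 27.27
tool_pos: [0.409, -0.2279, 0.047]
eef_rot: [0.829, 0.56, -0.0, -0.0]
contact_force: [-4.6, 3.6, 9.6]
finger_gap: 0.0238
gripper_force: 61.3
```

send_rows(steps=[[0,0,-0.6,0,0,0,0],[0,0,0,0,0,0,0],[0,0,0,0,0,0,100],[0,0,0,0,0,0,100],[0,0,0,0,0,0,100],[0,0,0,0,0,0,100],[0,0,0,0,0,0,100],[0,0,0,0,0,0,100]])

```text
time: 27.93
tool_pos: [0.409, -0.2279, 0.0464]
eef_rot: [0.829, 0.56, 0.0, 0.0]
contact_force: [-0.2, 0.4, -0.6]
finger_gap: 0.0855
gripper_force: 0.0
```

send_rows(steps=[[0,0,-10,0,0,0,100],[0,0,-20,0,0,0,100],[0,0,-25,0,0,0,100],[0,0,-28,0,0,0,100],[0,0,-28,0,0,0,100],[0,0,-25,0,0,0,100],[0,0,-14,0,0,0,100],[0,0,0,0,0,0,100]])

```text
time: 28.6
tool_pos: [0.411, -0.2294, 0.2013]
eef_rot: [0.829, 0.56, 0.001, 0.004]
contact_force: [1.0, -0.8, 0.2]
finger_gap: 0.0854
gripper_force: 0.0
```

```bash
python3 - <<'E'
from h import *
o,w=shot(); t=viewer.read_camera("top"); im=w["image"][:,:,::-1]
print(o["tool_pos"],o["contact_force"],proj_wrist(o,w,(.409,-.228,.075)))
f=cv2.resize(t["image"][130:320,150:410,::-1],None,fx=1.58,fy=1.58)
cv2.imwrite("pics/end.png",np.hstack([cv2.resize(im,(380,300)),f[:300]]))
E
```

```text
[ 0.41096196 -0.22941985  0.20133521] [ 1.03660044 -0.81567171  0.23688787] [281.9470081 199.9555391]
```

View pics/end.png

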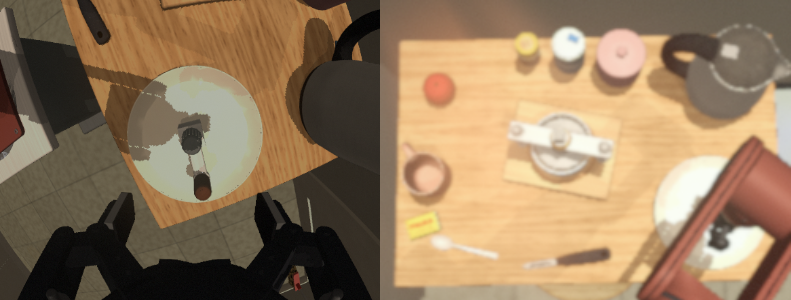

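The crank stands upright on the plate at about (192,140) in the wrist image, knob at (202,186), and everything else is where it was. Signing off.

```bash
python3 -c "
from bench import job
print(job.sign_off())"
```

```text
the job is handed in; nothing more can be done
None
```

The crank was fitted and wound clockwise until turning it took about 8 N at the knob, against 2–3 N when free. It was then lifted straight off and set upright on the china plate, and the job was handed in at about 29 s.

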